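Start the fume extractor and open the oil tin's safety cap

TASK

The bird box is about to be oiled: first turn the knob on top of the fume extractor so that its pointer lines up with the black mark on the ring around it. Then press down the push-and-turn safety cap of the clamped oil tin, twist it anticlockwise while pressed until it is free, and lift it off. Finish while still holding the cap in the gripper, upright and straight above the open neck about 6 cm clear of it, with the knob still on its mark and everything else on the bench left where it was.

Things in the scene. Friction and masses are not known exactly. Their poses are not given: they have to be found in the camera images.
- fan: The fume extractor: a grey metal box, 150 x 150 x 150 mm, fixed to the bench, round louvred grilles on its two y sides. Origin: centre of its underside; the knob stands on the middle of its top.
- knob_axis (a point): Centre of the knob's top face, on its vertical turning axis, 188 mm above the bench. The knob: a round black skirt, radius 33 mm, with an upright grip bar across its centre, 46 mm long, 14 mm wide, its top (this point) 34 mm above the skirt. Pinch the bar across its 14 mm width. The bar runs along the line from axis to pointer.
- knob_pointer (a point): Tip of the knob's pointer, a small white rib on the skirt at one end of the bar (a white line also runs along the bar's top from the centre towards it): 34 mm from the axis horizontally, 32 mm below knob_axis. Turns with the knob.
- set_mark (a point): Inner end of the mark: a black tick 16 mm long and 4 mm wide, raised, pointing at the axis, on the flat aluminium ring (radius 36 to 44 mm, 3 mm high) that lies around the knob. This point is 34 mm from the axis, where the pointer's tip must come. The ring and mark do not turn.
- knob (a joint): Angle of the knob, rad: 0 is off; grows as it turns clockwise seen from above, up to a stop at 2.6. Light friction (0.03 N m), it stays where left. At the start the mark lies 0.6 to 1.5 rad clockwise of the pointer.
- bottle: The oil tin: an oblong steel tin with a paper label, 70 x 100 mm, 102 mm high, standing in a flat black clamp (130 x 150 mm) that fixes it to the bench, so it cannot move or turn. A white plastic neck collar of radius 20 mm rises from it to 135 mm height. Origin: on the bench under the neck's axis; z up, x across the tin's 70 mm side.
- bottle_mouth (a point): Centre of the top of the sprung seal in the neck with the cap on and not pressed: 167 mm above the bench, on the neck's axis. The cap's 'clear of the neck' is measured from here.
- seal (a joint): How far the cap is pressed, m: 0 with the cap on and untouched, grows downward to a stop at 0.008; -0.002 with the cap off. A spring pushes the cap up with 4 N at 0, 9 N at 0.005 and 12 N at 0.008. Pressed 5 to 8 mm the cap turns anticlockwise; let up between 3 and 62 degrees of turn it stays caught under lips on the neck.
- cap: The safety cap on the tin: white ribbed plastic, round, outer diameter 50 mm (52 over the fine ribs), 28 mm high, about 30 g. Origin: centre of its underside, 143 mm above the bench at the start; z up. Free height of more than 25 mm below its rim for fingertips. Grip it across its diameter at any yaw (20 to 45 N). A raised ridge on top runs from the centre along its x.
- cap_top (a point): Centre of the cap's top face, 28 mm above its origin. The cap's lock: at the start its x agrees with the tin's x and two lugs inside sit in notches, so it neither lifts nor turns. Pressed 5 mm or more (8 at most) it turns anticlockwise seen from above; from 62 degrees on (to a stop at 137) it is free and lifts straight off. Turned back, it locks again.
- jar: Bystander: empty open glass jar, radius 31 mm, 90 mm high, between the tin and the extractor. Origin: centre of the underside.
- bird_box: Bystander: partly assembled wooden bird box, without front and roof, about 142 x 154 mm, back 250 mm high. Origin: centre of its floor's underside.
- front_panel: Bystander: flat wooden front panel of the bird box with a 32 mm hole, 170 x 110 x 12 mm. Origin: centre of the underside.
- steel_drill: Bystander: steel hand drill lying on the bench, 370 mm long, 75 mm high. Origin: under its gear wheel.
- spring_clamp: Bystander: black plastic spring clamp lying on the bench, 150 mm long, 24 mm high. Origin: centre of the underside.
- screwdriver: Bystander: screwdriver lying on the bench to the robot's left, about 200 mm long.
- glue: Bystander: round green glue bottle, radius 28 mm, 160 mm high, with a small cap; not the safety cap. Origin: centre of the underside.
Things that resemble listed ones, but are neither listed nor needed, are in the scene too. What is shaped like the bottle but green or pink is not meant. What is shaped like the cap but pink is not meant.

How it is judged:
By the outcome, as a careful person would: the job done as asked, in the order asked, and still so for the second after the job is handed in, while the arm keeps its last pose, push and grip.
It also fails if it takes over 58 s, if anything falls off the work surface, if the arm or the gripper's body presses on something with over 40 N, if the wrist force passes 120 N, or if a joint passes its speed limit or range.

ROBOT

A 6-joint arm with a two-finger parallel gripper is mounted at the origin on the work surface. World frame = base frame: x ahead of the robot, y to its left, z up, the work surface at z = 0. Lengths are in m, angles in rad, forces in N, time in s.
With the tool pointing down it reaches from about 0.375 to 0.975 m from the base axis. Payload 3.8 kg.
Tool frame: the origin (TCP) lies midway between the tips of the shut fingers; the grasp point (between the pads) lies 19 mm behind it; z points along the fingers, y is the line along which they close (so a half turn about z gives the same grasp; the last joint's range is limited). The gripper opens to 85 mm and grips with 20 to 120 N. Pads are 22 mm wide; open, the fingers measure 114 mm over their backs; the gripper's body (76 mm by 85 mm) begins 54 mm behind the grasp point. The pads swing forward as they close: fully open they stand 13 mm farther back than shut.
Start: joints at [1.308, 0.264, 1.604, -0, 1.274, -0.037], TCP at [0.151, 0.658, 0.231] pointing down, gripper open.
Joint ranges: [-2.63, 2.63], [-0.94, 2.18], [0.31, 2.57], [-1.31, 4.45], [0, 2.66], [-2.55, 2.55]. Speed limits (rad/s): [2.57, 2.57, 3.14, 3.14, 3.14, 3.14].

INTERFACE

Orientations are given as a rotation vector (axis times angle).
In Python, from workcell import bot, imaging gives the robot as it stands.
- The arm moves only by the tool step_arm, never from a script. Its argument "series" is a list of rows, each an object of numbers: "grip": the closure, from -1 (fully open) to 1 (shut); "x", "y", "z": the shift along the tool's x, y, z normalised to -1 to 1, where 1 is 500 mm; "ax", "ay", "az": the turn, a rotation vector about the tool's x, y, z normalised to -1 to 1, where 1 is 30 degrees. A call has 1 to 12 rows; each row is the pose to reach, as a shift and turn from the pose commanded when the call began, along the tool's axes at that moment; what a row does not reach only later rows make up. A row lasts 1/10 s, in which the tool goes at most 50 mm and 8.59 degrees, less where a joint would pass 70% of its speed; a pose out of reach is approached as far as the arm can. A call with a number of a shift or a turn outside -1 to 1 is refused whole. A call with a gripper value outside its range is refused whole. The fingers move at their own pace and stop on an object; "force" is the grip in N (left out, the last holds). Time passes only in rows, so rows that repeat a pose let the fingers close. It gives the time, the measured TCP pose, the force, the opening and the grip force at its end, in the units of the state.
- bot.read_state(): the state, without advancing time (a new reading comes with each control period).
- imaging.read_camera(name): name is "scene" or "top" or "wrist"; returns a dict with "img" (400x640x3 uint8, red, green, blue), "fx", "fy", "cx", "cy" (pixels), "R" (3x3) and "t" (3): a world point X has camera coordinates R X + t. Camera axes: x right, y down, z forward; pixel columns grow to the right and rows downward; lengths in m; the calibration is good to about 2 mm. The wrist camera is an equidistant fisheye: a pixel r from the principal point sees the ray r / f radians off the axis. A picture is of the moment at which its call begins. There is no depth.
- bot.finish_job(): hands the job in; it is judged then, once.
The state is a dict: "time": time; "q": joint angles; "joint_vel": joint speeds; "joint_torque": joint torques, N m; "tool_pos": TCP position; "tcp_rot": TCP orientation; "wrist_force": force on the tool from outside, world axes, zero at the start; "torque": the same for the moment, N m; "width": opening from 0.0 (shut) to 1.0 (fully open); "grip_force": force on a finger pad.
Only numpy, scipy, OpenCV 4.12 (cv2) and the standard library are available. Lean on these libraries where they do the work, as an engineer would, in place of code of your own. Each camera call takes 0.05 s, during which the arm holds its last target. There are 200 camera calls.

## Working session

There is one attempt and no reset: what is moved stays moved. The work goes in short steps, Python scripts to look and compute and a tool call to move; the robot and the scene stay as the last step left them, time stands still between calls to the robot, and variables do not carry over. Pictures are saved under pics/ and viewed, at most 10 in all, crops included, and the job is handed in when it is done.

Besides the shell and the picture viewer there is one more tool, called after "Request:" by a JSON object that holds its "method" and its "body", one argument or row to a line. step_arm: Moves the arm, as the interface text tells. Scaled input: -1 to 1 covers 500 mm each way for a shift and 30 degrees each way for a turn. Its arguments: {"type":"object","properties":{"series":{"type":"array","items":{"type":"object","properties":{"grip":{"type":"number"},"x":{"type":"number","minimum":-1,"maximum":1},"y":{"type":"number","minimum":-1,"maximum":1},"z":{"type":"number","minimum":-1,"maximum":1},"ax":{"type":"number","minimum":-1,"maximum":1},"ay":{"type":"number","minimum":-1,"maximum":1},"az":{"type":"number","minimum":-1,"maximum":1}}}},"force":{"type":"number"}},"required":["series"]}

```bash
mkdir -p pics
cat > h.py <<'E'
import numpy as np, cv2
from workcell import bot, imaging
from scipy.spatial.transform import Rotation as Ro
def snap(n,fn=None):
    d=imaging.read_camera(n)
    if fn: cv2.imwrite('pics/'+fn,d['img'][:,:,::-1])
    np.savez('pics/'+n+'.npz',**d); return d
def onz(d,u,v,z):
    R=np.array(d['R']);t=np.array(d['t'])
    r=R.T@np.array([(u-d['cx'])/d['fx'],(v-d['cy'])/d['fy'],1]); c=-R.T@t
    return c+r*(z-c[2])/r[2]
def proj(d,X):
    p=np.array(d['R'])@np.array(X)+d['t']; return p[0]/p[2]*d['fx']+d['cx'],p[1]/p[2]*d['fy']+d['cy']
E
python3 - <<'E'
from h import *
a=snap('scene','scene.png');b=snap('top','top.png')
for d in(a,b): print(d['fx'],-np.array(d['R']).T@d['t'],d['R'][2])
print(bot.read_state())
E
```

```text
397.43489973699184 [ 1.60244076 -0.10516098  1.03842223] [-0.75622957  0.08142785 -0.6492198 ]
364.8943256733662 [0.4260736  0.02018081 1.22735738] [ 7.87403798e-02 -5.34094398e-04 -9.96895013e-01]
{'time': 0.1, 'q': array([ 1.30810809e+00,  2.64686160e-01,  1.60525381e+00,  1.80244013e-05,
        1.27369525e+00, -3.69295345e-02]), 'joint_vel': array([-0.00025896,  0.00044469, -0.00391986, -0.00032438,  0.00028275,
        0.00054917]), 'joint_torque': array([ 1.47508113e-04, -5.16705287e+01, -3.68594134e+01, -9.32491980e-05,
        6.23632543e-03, -2.46307167e-05]), 'tool_pos': array([0.15093839, 0.65722482, 0.23007205]), 'tcp_rot': array([-0.35384016, -3.12127684,  0.00316816]), 'wrist_force': array([-0.59459464,  0.55313337, -0.82200296]), 'torque': array([0.05238836, 0.02161377, 0.01367189]), 'grip_force': 0.0, 'width': 1.0007509127859415}
```

View pics/scene.png

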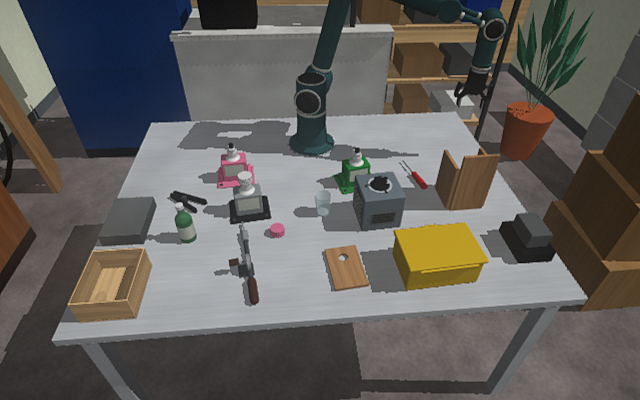

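View pics/top.png

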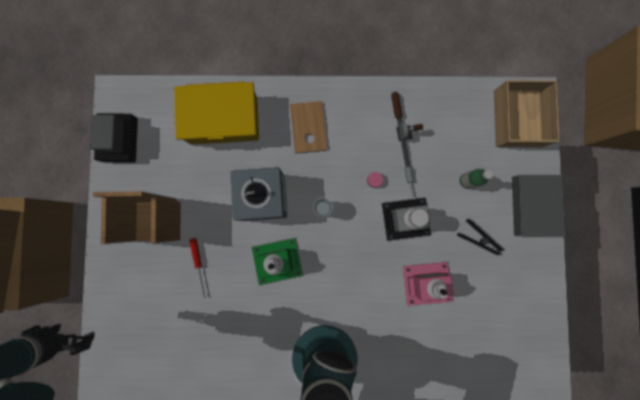

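Three tins of that shape appear in the top view: green (274,264), pink (437,290), and a steel one with a black clamp and white cap (417,217). The steel one fits the description. The pink cap at (376,180) is a decoy. The extractor knob is at (256,193). I'll confirm with one enlarged crop.

Run:
```python
from h import *
a=np.load('pics/scene.npz')['img'];b=np.load('pics/top.npz')['img']
c=lambda im,u,v,w,h,k:cv2.resize(im[v:v+h,u:u+w,::-1],(w*k,h*k),interpolation=cv2.INTER_CUBIC)
A=np.hstack([c(b,225,160,66,50,6),c(b,380,190,66,50,6)])
B=np.hstack([c(a,350,165,66,50,6),c(a,220,165,66,50,6)])
cv2.imwrite('pics/crop1.png',np.vstack([A,B]))
```

```text
(no output)
```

View pics/crop1.png

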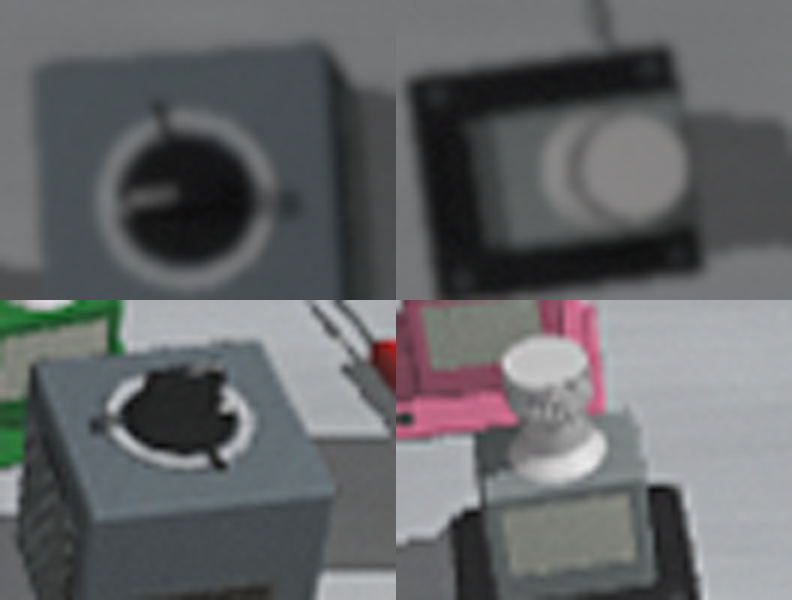

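Crop, top view: the pointer points left (crop 121,198). The mark is the thin tick at (160,112), and a broader decoy blob sits at (287,205). The mark must lie 0.6–1.5 rad clockwise of the pointer, and the tick at about 70° fits. The steel tin, black clamp and white ribbed cap are confirmed.

Run:
```python
from h import *
a=np.load('pics/scene.npz');b=np.load('pics/top.npz')
T=lambda u0,v0,x,y,z,d:onz(d,u0+(x-2.5)/6,v0+(y-2.5)/6,z)
f=lambda p:np.round(p,4)
c=T(225,160,185,199,.153,b);p=T(225,160,121,198,.156,b);m=T(225,160,162,120,.153,b);k=T(225,160,178,190,.188,b)
print('ring',f(c),'ptr',f(p-c),'mark',f(m-c),'barcentre',f(k))
print('line end',f(T(225,160,128,201,.188,b)))
print('cap top',f(T(380,190,238,168,.171,b)), 'scene', f(T(220,165,545-396,364-300,.171,a)))
print('ring scene',f(T(350,165,180,417-300,.153,a)),'mark',f(T(350,165,213,450-300,.153,a)))
t=lambda q:np.degrees(np.arctan2(q[1],q[0]))
print(t(p-c),t(m-c))
# tin corners (top z .102 ) from top crop
for x,y in[(470-396,127),(505-396,250),(683-396,240)]: print(f(T(380,190,x,y,.102,b)))
R=Ro.from_rotvec(bot.read_state()['tcp_rot']).as_matrix();print(R)
for X in [(.5,.2,.0)]: pass
# jar, green
print('jar',f(onz(b,323,208,.09)),'green top',f(onz(b,274,264,.17)))
```

```text
ring [0.5257 0.2065 0.153 ] ptr [0.0001 0.0309 0.003 ] mark [0.0391 0.0121 0.    ] barcentre [0.5268 0.2038 0.188 ]
line end [0.5214 0.2276 0.188 ]
cap top [ 0.4542 -0.2718  0.171 ] scene [ 0.4612 -0.2688  0.171 ]
ring scene [0.5275 0.2078 0.153 ] mark [0.5593 0.2209 0.153 ]
89.88308365537095 17.15499049237163
[ 0.4767 -0.2068  0.102 ]
[ 0.4138 -0.2241  0.102 ]
[ 0.4193 -0.3153  0.102 ]
[[-9.74623346e-01  2.23850473e-01 -5.47052920e-04]
 [ 2.23851123e-01  9.74621363e-01 -1.96802476e-03]
 [ 9.26261900e-05 -2.04054128e-03 -9.99997914e-01]]
jar [0.4848 0.0057 0.09  ] green top [0.3194 0.1465 0.17  ]
```

```bash
cat >> h.py <<'E'
def go(X,yaw=None):
    "scaled move to world X with tool-y heading yaw (deg), tool down"
    s=bot.read_state();M=Ro.from_rotvec(s['tcp_rot']).as_matrix()
    y0=np.degrees(np.arctan2(M[1,1],M[0,1]))
    d=M.T@(np.array(X)-s['tool_pos'])/.5
    print('xyz',np.round(d,4),'az',None if yaw is None else round(-(yaw-y0)/30,4),'yaw',round(y0,2),'pos',np.round(s['tool_pos'],4),'tilt',np.round(M[:2,2],4))
E
python3 - <<'E'
from h import *
go((.526,.206,.36),5)
E
```

```text
xyz [-0.9331 -0.7122 -0.2585] az 2.4022 yaw 77.06 pos [0.1509 0.6572 0.2301] tilt [-0.0005 -0.002 ]
```

Request:
{"method": "step_arm", "body": {
  "series": [
    {"z":-0.1,"az":0.28},
    {"z":-0.2,"az":0.56},
    {"z":-0.26,"az":0.85},
    {"z":-0.26,"az":1}
  ]
}}

```text
validation failed for argument at $.se...
```

Run:
```python
from h import *
go((.526,.206,.36),5)
```

```text
xyz [-0.9331 -0.7122 -0.2585] az 2.4022 yaw 77.06 pos [0.1509 0.6572 0.2301] tilt [-0.0005 -0.002 ]
```

Request:
{"method": "step_arm", "body": {
  "series": [
    {"x":0,"y":0,"z":-0.1,"ax":0,"ay":0,"az":0.28,"grip":-1},
    {"x":0,"y":0,"z":-0.2,"ax":0,"ay":0,"az":0.56,"grip":-1},
    {"x":0,"y":0,"z":-0.26,"ax":0,"ay":0,"az":0.85,"grip":-1},
    {"x":0,"y":0,"z":-0.26,"ax":0,"ay":0,"az":1,"grip":-1}
  ]
}}

```text
time: 0.5
tool_pos: [0.1517, 0.6601, 0.3687]
tcp_rot: [-1.156, -2.92, -0.017]
wrist_force: [-0.1, 0.1, 0.6]
width: 1.0
grip_force: 0.0
```

Run:
```python
from h import *
go((.526,.206,.36),5)
```

```text
xyz [-1.1675 -0.1495  0.0099] az 1.3928 yaw 46.78 pos [0.1517 0.6601 0.3687] tilt [0.0028 0.0106]
```

Request:
{"method": "step_arm", "body": {
  "series": [
    {"x":-0.1,"y":0,"z":0,"ax":0,"ay":0,"az":0.1,"grip":-1},
    {"x":-0.2,"y":0,"z":0,"ax":0,"ay":0,"az":0.2,"grip":-1},
    {"x":-0.3,"y":-0.02,"z":0,"ax":0,"ay":0,"az":0.3,"grip":-1},
    {"x":-0.4,"y":-0.04,"z":0,"ax":0,"ay":0,"az":0.4,"grip":-1},
    {"x":-0.5,"y":-0.06,"z":0,"ax":0,"ay":0,"az":0.5,"grip":-1},
    {"x":-0.6,"y":-0.08,"z":0,"ax":0,"ay":0,"az":0.6,"grip":-1},
    {"x":-0.7,"y":-0.1,"z":0,"ax":0,"ay":0,"az":0.7,"grip":-1},
    {"x":-0.8,"y":-0.12,"z":0,"ax":0,"ay":0,"az":0.8,"grip":-1},
    {"x":-0.9,"y":-0.14,"z":0,"ax":0,"ay":0,"az":0.9,"grip":-1},
    {"x":-0.97,"y":-0.15,"z":0,"ax":0,"ay":0,"az":1,"grip":-1},
    {"x":-1,"y":-0.15,"z":0,"ax":0,"ay":0,"az":1,"grip":-1},
    {"x":-1,"y":-0.15,"z":0,"ax":0,"ay":0,"az":1,"grip":-1}
  ]
}}

```text
time: 1.7
tool_pos: [0.4671, 0.2608, 0.3607]
tcp_rot: [-1.871, -2.523, 0.001]
wrist_force: [-0.3, 0.5, -0.2]
width: 0.998
grip_force: 0.0
```

Run:
```python
from h import *
go((.526,.206,.30),5)
```

```text
xyz [-0.1391  0.0811  0.1213] az 0.3963 yaw 16.89 pos [0.4671 0.2608 0.3607] tilt [-0.0009 -0.0005]
```

Request:
{"method": "step_arm", "body": {
  "series": [
    {"x":-0.07,"y":0.04,"z":0.04,"ax":0,"ay":0,"az":0.2,"grip":-1},
    {"x":-0.139,"y":0.081,"z":0.1,"ax":0,"ay":0,"az":0.4,"grip":-1},
    {"x":-0.139,"y":0.081,"z":0.12,"ax":0,"ay":0,"az":0.4,"grip":-1},
    {"x":-0.139,"y":0.081,"z":0.12,"ax":0,"ay":0,"az":0.4,"grip":-1}
  ]
}}

```text
time: 2.1
tool_pos: [0.5233, 0.2083, 0.2982]
tcp_rot: [-2.117, -2.315, 0.008]
wrist_force: [-0.8, -0.0, 0.0]
width: 0.998
grip_force: 0.0
```

Run:
```python
from h import *
d=snap('wrist','wrist1.png')
go((.526,.206,.30),5)
print(d['fx'],d['cx'],d['cy'],-d['R'].T@d['t'],d['R'])
cv2.imwrite('pics/w1c.png',cv2.resize(d['img'][:,:,::-1],(800,500),interpolation=cv2.INTER_CUBIC))
```

```text
xyz [-0.0063  0.0039  0.0001] az 0.0057 yaw 5.17 pos [0.5238 0.209  0.3001] tilt [-0.0033  0.    ]
309.70691628693146 318.2439744018076 201.86239931018696 [0.51738146 0.28950699 0.44143301] [[ 0.99599786  0.08915234 -0.00633402]
 [ 0.08650398 -0.94373279  0.31919506]
 [ 0.02247936 -0.31846551 -0.94766787]]
```

View pics/w1c.png

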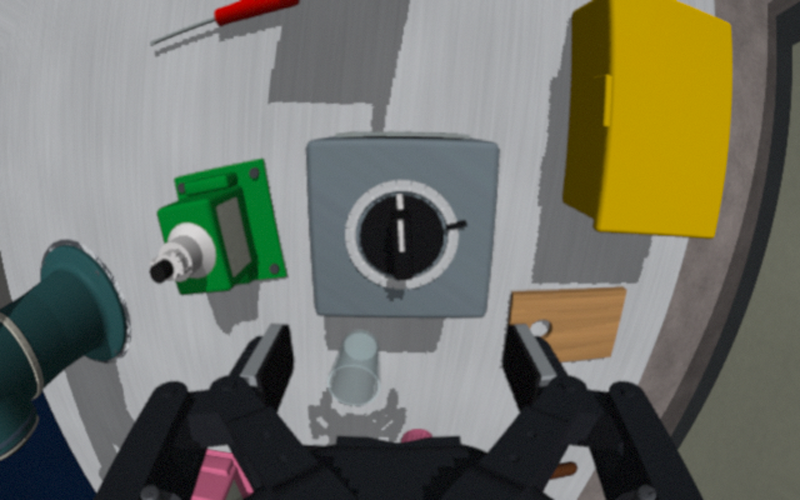

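The wrist picture shows the knob at about (402,233), the pointer rib at (399,200) pointing up in the image, and the mark tick at (445–466,226) clockwise of it. I'll enlarge it for accurate angles.

Run:
```python
from h import *
im=np.load('pics/wrist.npz')['img'][138:238,268:388,::-1]
cv2.imwrite('pics/w1d.png',cv2.resize(im,(720,600),interpolation=cv2.INTER_CUBIC))
```

```text
(no output)
```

View pics/w1d.png

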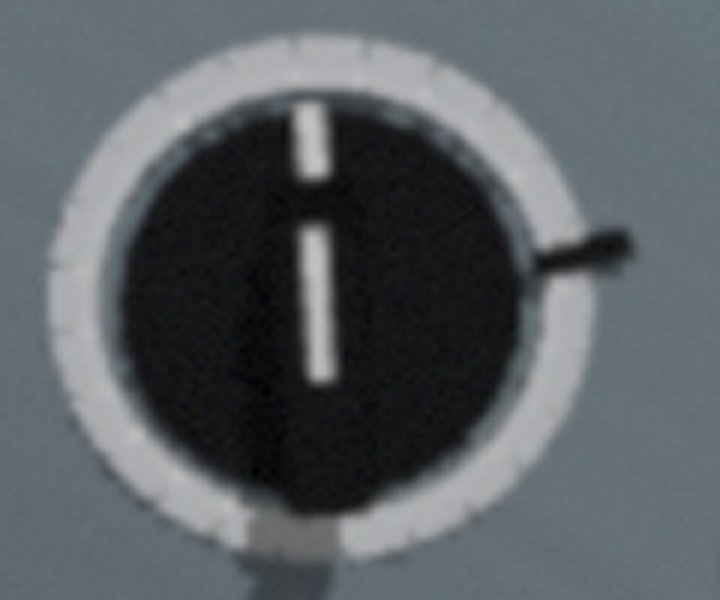

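```bash
cat >> h.py <<'E'
def fish(d,u,v,z):
    R=d['R'];p=np.array([u-d['cx'],v-d['cy']]);r=np.hypot(*p);th=r/d['fx']
    ray=R.T@np.r_[p/r*np.sin(th),np.cos(th)];c=-R.T@d['t'];return c+ray*(z-c[2])/ray[2]
E
python3 - <<'E'
from h import *
d=dict(np.load('pics/wrist.npz'))
P=lambda x,y,z:fish(d,268+(x-2.5)/6,138+(y-2.5)/6,z)
E=np.array([P(x,y,.153)[:2] for x,y in[(47,298),(597,300),(320,34),(95,155),(145,500),(520,485),(515,112),(400,553)]])
A=np.c_[2*E,np.ones(len(E))];s=np.linalg.lstsq(A,(E**2).sum(1),rcond=None)[0];c=s[:2]
print('ring',c,'r',np.sqrt(s[2]+c@c))
k=P(322,384,.188)[:2];print('knob top',k)
t=lambda q:(round(np.degrees(np.arctan2(q[1],q[0])),2),round(np.hypot(*q),4))
p1=P(310,102,.156)[:2];p2=P(315,178,.156)[:2];l1=P(313,226,.188)[:2]
m1=P(535,266,.155)[:2];m2=P(630,241,.155)[:2]
print('ptr',t(p1-c),t(p1-p2),'line',t(l1-k),'mark',t(m1-c),t(m2-c),t(m2-m1))
E
```

```text
ring [0.52615799 0.20562969] r 0.044708651582504456
knob top [0.52595443 0.2048304 ]
ptr (np.float64(98.64), np.float64(0.0347)) (np.float64(98.86), np.float64(0.0121)) line (np.float64(98.37), np.float64(0.0234)) mark (np.float64(18.62), np.float64(0.0349)) (np.float64(19.29), np.float64(0.0507)) (np.float64(20.78), np.float64(0.0158))
```

Run:
```python
from h import *
go((.526,.2055,.163),8.6)
```

```text
xyz [-0.0074  0.0047  0.2741] az -0.1143 yaw 5.17 pos [0.5238 0.209  0.3001] tilt [-0.0033  0.    ]
```

Request:
{"method": "step_arm", "body": {
  "series": [
    {"x":-0.0074,"y":0.0047,"z":0.08,"ax":0,"ay":0,"az":-0.114,"grip":-1},
    {"x":-0.0074,"y":0.0047,"z":0.16,"ax":0,"ay":0,"az":-0.114,"grip":-0.5},
    {"x":-0.0074,"y":0.0047,"z":0.22,"ax":0,"ay":0,"az":-0.114,"grip":-0.3},
    {"x":-0.0074,"y":0.0047,"z":0.26,"ax":0,"ay":0,"az":-0.114,"grip":-0.3},
    {"x":-0.0074,"y":0.0047,"z":0.274,"ax":0,"ay":0,"az":-0.114,"grip":-0.3},
    {"x":-0.0074,"y":0.0047,"z":0.274,"ax":0,"ay":0,"az":-0.114,"grip":-0.3},
    {"x":-0.0074,"y":0.0047,"z":0.274,"ax":0,"ay":0,"az":-0.114,"grip":-0.3}
  ],
  "force": 25
}}

```text
time: 2.85
tool_pos: [0.5288, 0.2056, 0.1665]
tcp_rot: [2.048, 2.38, 0.005]
wrist_force: [0.2, -0.2, 1.2]
width: 0.65
grip_force: 0.0
```

Run:
```python
from h import *
go((.526,.2055,.163),8.6)
```

```text
xyz [ 0.0007 -0.0056  0.0069] az -0.0012 yaw 8.56 pos [0.5288 0.2056 0.1665] tilt [0.003  0.0012]
```

Request:
{"method": "step_arm", "body": {
  "series": [
    {"x":0,"y":0,"z":0,"ax":0,"ay":0,"az":0,"grip":-0.3},
    {"x":0,"y":0,"z":0,"ax":0,"ay":0,"az":0,"grip":-0.3}
  ]
}}

```text
time: 3.05
tool_pos: [0.5289, 0.2048, 0.166]
tcp_rot: [2.05, 2.379, 0.004]
wrist_force: [0.4, -0.2, -0.1]
width: 0.652
grip_force: 0.0
```

Run:
```python
from h import *
go((.526,.2055,.163),8.6)
```

```text
xyz [ 0.0022 -0.0055  0.0061] az -0.0035 yaw 8.49 pos [0.5289 0.2048 0.166 ] tilt [0.0028 0.001 ]
```

Request:
{"method": "step_arm", "body": {
  "series": [
    {"x":0.0015,"y":-0.0055,"z":0.005,"ax":0,"ay":0,"az":0,"grip":-0.3},
    {"x":0.0015,"y":-0.0055,"z":0.005,"ax":0,"ay":0,"az":0,"grip":0.3},
    {"x":0.0015,"y":-0.0055,"z":0.005,"ax":0,"ay":0,"az":0,"grip":0.5},
    {"x":0.0015,"y":-0.0055,"z":0.005,"ax":0,"ay":0,"az":0,"grip":1},
    {"x":0.0015,"y":-0.0055,"z":0.005,"ax":0,"ay":0,"az":0,"grip":1},
    {"x":0.0015,"y":-0.0055,"z":0.005,"ax":0,"ay":0,"az":0,"grip":1},
    {"x":0.0015,"y":-0.0055,"z":0.005,"ax":0,"ay":0,"az":0,"grip":1},
    {"x":0.0015,"y":-0.0055,"z":0.005,"ax":0,"ay":0,"az":0,"grip":1}
  ]
}}

```text
time: 3.85
tool_pos: [0.5254, 0.2046, 0.1619]
tcp_rot: [2.051, 2.379, 0.001]
wrist_force: [2.8, -0.4, -1.5]
width: 0.162
grip_force: 27.7
```

Run:
```python
from h import *
go((.526,.2055,.163),-71)
```

```text
xyz [ 0.0015  0.0014 -0.0023] az 2.6493 yaw 8.48 pos [0.5254 0.2046 0.1619] tilt [0.0008 0.0001]
```

Request:
{"method": "step_arm", "body": {
  "series": [
    {"x":0.0015,"y":0,"z":0,"ax":0,"ay":0,"az":0.15,"grip":1},
    {"x":0.0015,"y":0,"z":0,"ax":0,"ay":0,"az":0.35,"grip":1},
    {"x":0.0015,"y":0,"z":0,"ax":0,"ay":0,"az":0.55,"grip":1},
    {"x":0.0015,"y":0,"z":0,"ax":0,"ay":0,"az":0.75,"grip":1},
    {"x":0.0015,"y":0,"z":0,"ax":0,"ay":0,"az":0.95,"grip":1},
    {"x":0.0015,"y":0,"z":0,"ax":0,"ay":0,"az":1,"grip":1}
  ]
}}

```text
time: 4.45
tool_pos: [0.5244, 0.2048, 0.1619]
tcp_rot: [2.598, 1.766, -0.003]
wrist_force: [-1.9, -3.0, 2.5]
width: 0.157
grip_force: 28.0
```

Request:
{"method": "step_arm", "body": {
  "series": [
    {"x":0,"y":0,"z":0,"ax":0,"ay":0,"az":0.15,"grip":1},
    {"x":0,"y":0,"z":0,"ax":0,"ay":0,"az":0.35,"grip":1},
    {"x":0,"y":0,"z":0,"ax":0,"ay":0,"az":0.55,"grip":1},
    {"x":0,"y":0,"z":0,"ax":0,"ay":0,"az":0.75,"grip":1},
    {"x":0,"y":0,"z":0,"ax":0,"ay":0,"az":0.95,"grip":1},
    {"x":0,"y":0,"z":0,"ax":0,"ay":0,"az":1,"grip":1},
    {"x":0,"y":0,"z":0,"ax":0,"ay":0,"az":1,"grip":1}
  ]
}}

```text
time: 5.15
tool_pos: [0.5236, 0.2055, 0.1618]
tcp_rot: [-2.964, -1.038, 0.004]
wrist_force: [-6.1, -0.4, 4.8]
width: 0.159
grip_force: 28.5
```

Run:
```python
from h import *
go((.526,.2055,.163),-71)
```

```text
xyz [ 0.0038  0.0029 -0.0023] az 0.6536 yaw -51.39 pos [0.5236 0.2055 0.1618] tilt [-0.0027 -0.0001]
```

Request:
{"method": "step_arm", "body": {
  "series": [
    {"x":0,"y":0,"z":0,"ax":0,"ay":0,"az":0.15,"grip":1},
    {"x":0,"y":0,"z":0,"ax":0,"ay":0,"az":0.35,"grip":1},
    {"x":0,"y":0,"z":0,"ax":0,"ay":0,"az":0.55,"grip":1},
    {"x":0,"y":0,"z":0,"ax":0,"ay":0,"az":0.65,"grip":1},
    {"x":0,"y":0,"z":0,"ax":0,"ay":0,"az":0.65,"grip":1},
    {"x":0,"y":0,"z":0,"ax":0,"ay":0,"az":0.65,"grip":1}
  ]
}}

```text
time: 5.75
tool_pos: [0.5233, 0.2061, 0.1618]
tcp_rot: [-3.096, -0.522, 0.005]
wrist_force: [-6.1, 0.4, 5.4]
width: 0.159
grip_force: 28.5
```

Run:
```python
from h import *
go((.526,.2055,.163),-71)
d=snap('wrist')
c=d['img'][110:260,240:420,::-1]
cv2.imwrite('pics/w2.png',cv2.resize(c,(720,600),interpolation=cv2.INTER_CUBIC))
```

```text
xyz [ 0.0047  0.0029 -0.0023] az 0.0047 yaw -70.86 pos [0.5233 0.2061 0.1618] tilt [-0.0033  0.001 ]
```

View pics/w2.png

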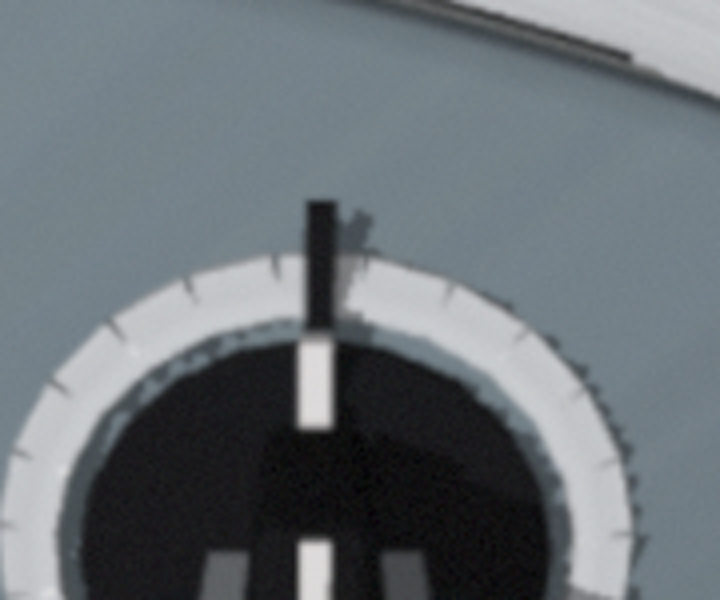

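The picture shows the pointer rib at (316,335) just under the mark (320,328), so they are nearly aligned. I'll compute the remaining angle.

Run:
```python
from h import *
d=dict(np.load('pics/wrist.npz'))
P=lambda x,y,z:fish(d,240+(x-1.5)/4,110+(y-1.5)/4,z)[:2]
t=lambda q:(round(np.degrees(np.arctan2(q[1],q[0])),2),round(np.hypot(*q),4))
p1=P(316.5,337,.156);p2=P(316,428,.156);m1=P(319.5,330,.155);m2=P(322,202,.155)
print('ptr dir',t(p1-p2),'mark dir',t(m2-m1),'m1-p1',m1-p1)
for c in ((.526,.2055),p1-.034*(p1-p2)/np.hypot(*(p1-p2)),m1-.034*(m2-m1)/np.hypot(*(m2-m1))):
    c=np.array(c); print(c,t(p1-c),t(m1-c),t(m2-c))
```

```text
ptr dir (np.float64(18.86), np.float64(0.0123)) mark dir (np.float64(18.13), np.float64(0.0165)) m1-p1 [ 0.00070645 -0.00015561]
[0.526  0.2055] (np.float64(19.77), np.float64(0.0341)) (np.float64(19.13), np.float64(0.0347)) (np.float64(18.81), np.float64(0.0512))
[0.52591388 0.20603982] (np.float64(18.86), np.float64(0.034)) (np.float64(18.24), np.float64(0.0346)) (np.float64(18.21), np.float64(0.0511))
[0.52648167 0.20629868] (np.float64(18.76), np.float64(0.0334)) (np.float64(18.13), np.float64(0.034)) (np.float64(18.13), np.float64(0.0505))
```

Request:
{"method": "step_arm", "body": {
  "series": [
    {"x":0,"y":0,"z":0,"ax":0,"ay":0,"az":0.022,"grip":1},
    {"x":0,"y":0,"z":0,"ax":0,"ay":0,"az":0.022,"grip":1},
    {"x":0,"y":0,"z":0,"ax":0,"ay":0,"az":0.022,"grip":1},
    {"x":0,"y":0,"z":0,"ax":0,"ay":0,"az":0.022,"grip":0.2},
    {"x":0,"y":0,"z":0,"ax":0,"ay":0,"az":0.022,"grip":0.2},
    {"x":0,"y":0,"z":0,"ax":0,"ay":0,"az":0.022,"grip":0.2},
    {"x":0,"y":0,"z":0,"ax":0,"ay":0,"az":0.022,"grip":0.2},
    {"x":0,"y":0,"z":-0.06,"ax":0,"ay":0,"az":0.022,"grip":0.2},
    {"x":0,"y":0,"z":-0.15,"ax":0,"ay":0,"az":0.022,"grip":0},
    {"x":0,"y":0,"z":-0.24,"ax":0,"ay":0,"az":0.022,"grip":-1},
    {"x":0,"y":0,"z":-0.28,"ax":0,"ay":0,"az":0.022,"grip":-1},
    {"x":0,"y":0,"z":-0.28,"ax":0,"ay":0,"az":0.022,"grip":-1}
  ]
}}

```text
time: 7.0
tool_pos: [0.5274, 0.2061, 0.3069]
tcp_rot: [-3.1, -0.5, -0.014]
wrist_force: [0.2, 0.2, -0.0]
width: 0.977
grip_force: 0.0
```

Run:
```python
from h import *
d=snap('wrist')
u=[]
for X in [(.526,.206,.154)]:
    p=d['R']@np.array(X)+d['t'];th=np.arctan2(np.hypot(p[0],p[1]),p[2]);q=p[:2]/np.hypot(*p[:2])*th*d['fx'];u=(q+[d['cx'],d['cy']]).astype(int)
x0,y0=u-[60,50];print(x0,y0)
cv2.imwrite('pics/w3.png',cv2.resize(d['img'][y0:y0+100,x0:x0+120,::-1],(720,600),interpolation=cv2.INTER_CUBIC))
go((.455,-.27,.3),None)
```

```text
257 138
xyz [-0.4343  0.8584  0.0058] az None yaw -71.67 pos [0.5261 0.2057 0.3039] tilt [0.0043 0.0014]
```

View pics/w3.png

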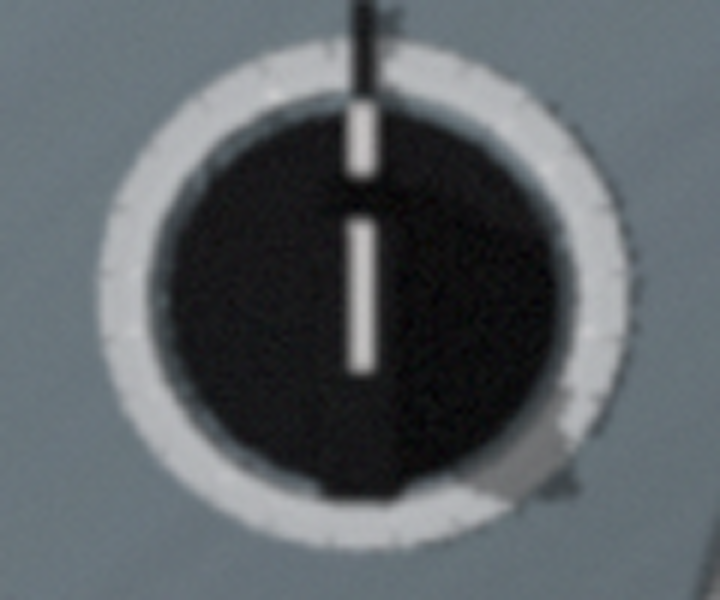

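The knob is aligned: pointer at x=362, mark at x=363. Next, transit to above the cap.

Request:
{"method": "step_arm", "body": {
  "series": [
    {"x":-0.03,"y":0.06,"z":0,"ax":0,"ay":0,"az":0,"grip":-1},
    {"x":-0.07,"y":0.14,"z":0,"ax":0,"ay":0,"az":0,"grip":-1},
    {"x":-0.11,"y":0.22,"z":0,"ax":0,"ay":0,"az":0,"grip":-1},
    {"x":-0.15,"y":0.3,"z":0,"ax":0,"ay":0,"az":0,"grip":-1},
    {"x":-0.19,"y":0.38,"z":0,"ax":0,"ay":0,"az":0,"grip":-1},
    {"x":-0.23,"y":0.46,"z":0,"ax":0,"ay":0,"az":0,"grip":-1},
    {"x":-0.27,"y":0.54,"z":0,"ax":0,"ay":0,"az":0,"grip":-1},
    {"x":-0.31,"y":0.62,"z":0,"ax":0,"ay":0,"az":0,"grip":-1},
    {"x":-0.35,"y":0.7,"z":0,"ax":0,"ay":0,"az":0,"grip":-1},
    {"x":-0.39,"y":0.78,"z":0,"ax":0,"ay":0,"az":0,"grip":-1},
    {"x":-0.42,"y":0.84,"z":0,"ax":0,"ay":0,"az":0,"grip":-1},
    {"x":-0.434,"y":0.858,"z":0,"ax":0,"ay":0,"az":0,"grip":-1}
  ]
}}

```text
time: 8.25
tool_pos: [0.4521, -0.2724, 0.2988]
tcp_rot: [-3.1, -0.495, 0.006]
wrist_force: [-0.0, 0.1, 0.7]
width: 1.001
grip_force: 0.0
```

Request:
{"method": "step_arm", "body": {
  "series": [
    {"x":0,"y":0,"z":0,"ax":0,"ay":0,"az":0,"grip":-1},
    {"x":0,"y":0,"z":0,"ax":0,"ay":0,"az":0,"grip":-1},
    {"x":0,"y":0,"z":0,"ax":0,"ay":0,"az":0,"grip":-1}
  ]
}}

```text
time: 8.55
tool_pos: [0.4539, -0.2686, 0.3012]
tcp_rot: [-3.1, -0.502, 0.001]
wrist_force: [0.9, -0.4, 0.1]
width: 1.0
grip_force: 0.0
```

Run:
```python
from h import *
d=snap('wrist')
go((.455,-.27,.3),-75)
X=(.455,-.27,.171)
p=d['R']@np.array(X)+d['t'];th=np.arctan2(np.hypot(p[0],p[1]),p[2]);q=p[:2]/np.hypot(*p[:2])*th*d['fx'];u=(q+[d['cx'],d['cy']]).astype(int)
x0,y0=u-[80,67];x0=max(x0,0);y0=max(y0,0);print(x0,y0)
cv2.imwrite('pics/w4.png',cv2.resize(d['img'][y0:y0+133,x0:x0+160,::-1],(640,532),interpolation=cv2.INTER_CUBIC))
```

```text
xyz [0.0009 0.0033 0.003 ] az 0.1142 yaw -71.57 pos [ 0.454  -0.2686  0.3015] tilt [-0.0002  0.0007]
239 124
```

View pics/w4.png

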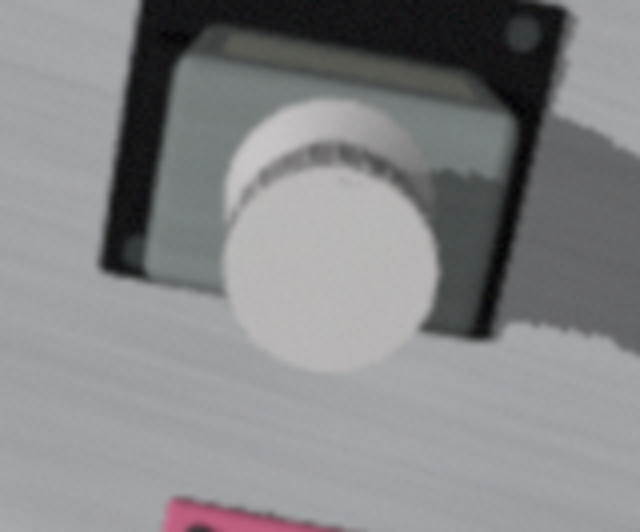

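The white cap's top disc sits at about (331,268) in the crop: left 223, right 440, bottom 372, top about 166.

Run:
```python
from h import *
d=dict(np.load('pics/wrist.npz'))
P=lambda x,y,z:fish(d,239+(x-1.5)/4,124+(y-1.5)/4,z)[:2]
E=np.array([P(x,y,.170) for x,y in[(223,265),(440,270),(331,372),(331,166),(252,340),(410,342)]])
A=np.c_[2*E,np.ones(len(E))];s=np.linalg.lstsq(A,(E**2).sum(1),rcond=None)[0];c=s[:2]
print('cap',c,'r',np.sqrt(s[2]+c@c),P(331,268,.171))
go((*c,.136),-75)
```

```text
cap [ 0.45506609 -0.27206418] r 0.02510609558358056 [ 0.45618118 -0.27148718]
xyz [-2.00e-04  7.50e-03  3.31e-01] az 0.1142 yaw -71.57 pos [ 0.454  -0.2686  0.3015] tilt [-0.0002  0.0007]
```

Request:
{"method": "step_arm", "body": {
  "series": [
    {"x":0,"y":0.007,"z":0.05,"ax":0,"ay":0,"az":0.1,"grip":-1},
    {"x":0,"y":0.007,"z":0.13,"ax":0,"ay":0,"az":0.1,"grip":-1},
    {"x":0,"y":0.007,"z":0.2,"ax":0,"ay":0,"az":0.1,"grip":-1},
    {"x":0,"y":0.007,"z":0.26,"ax":0,"ay":0,"az":0.1,"grip":-1},
    {"x":0,"y":0.007,"z":0.3,"ax":0,"ay":0,"az":0.1,"grip":-1},
    {"x":0,"y":0.007,"z":0.325,"ax":0,"ay":0,"az":0.1,"grip":-1},
    {"x":0,"y":0.007,"z":0.33,"ax":0,"ay":0,"az":0.1,"grip":-1},
    {"x":0,"y":0.007,"z":0.33,"ax":0,"ay":0,"az":0.1,"grip":-1},
    {"x":0,"y":0.007,"z":0.33,"ax":0,"ay":0,"az":0.1,"grip":-1}
  ]
}}

```text
time: 9.5
tool_pos: [0.456, -0.2738, 0.1384]
tcp_rot: [3.112, 0.419, 0.003]
wrist_force: [-0.1, -0.9, 0.3]
width: 1.0
grip_force: 0.0
```

Run:
```python
from h import *
go((.4552,-.2718,.136),-75)
```

```text
xyz [-0.0005 -0.0044  0.0047] az 0.0115 yaw -74.65 pos [ 0.456  -0.2738  0.1384] tilt [ 0.0022 -0.0015]
```

Request:
{"method": "step_arm", "body": {
  "series": [
    {"x":0,"y":-0.004,"z":0.004,"ax":0,"ay":0,"az":0,"grip":-1},
    {"x":0,"y":-0.004,"z":0.004,"ax":0,"ay":0,"az":0,"grip":-0.4},
    {"x":0,"y":-0.004,"z":0.004,"ax":0,"ay":0,"az":0,"grip":0},
    {"x":0,"y":-0.004,"z":0.004,"ax":0,"ay":0,"az":0,"grip":0.4},
    {"x":0,"y":-0.004,"z":0.004,"ax":0,"ay":0,"az":0,"grip":1},
    {"x":0,"y":-0.004,"z":0.004,"ax":0,"ay":0,"az":0,"grip":1},
    {"x":0,"y":-0.004,"z":0.004,"ax":0,"ay":0,"az":0,"grip":1},
    {"x":0,"y":-0.004,"z":0.004,"ax":0,"ay":0,"az":0,"grip":1}
  ],
  "force": 38
}}

```text
time: 10.3
tool_pos: [0.4545, -0.2716, 0.135]
tcp_rot: [3.113, 0.419, 0.0]
wrist_force: [-1.6, 0.7, 3.4]
width: 0.579
grip_force: 39.1
```

Run:
```python
from h import *
go((.4552,-.2718,.136),-75); s=bot.read_state(); print(s['wrist_force'],s['torque'],s['width'],s['grip_force'])
```

```text
xyz [ 0.0012  0.0009 -0.0019] az 0.0107 yaw -74.68 pos [ 0.4545 -0.2716  0.135 ] tilt [ 0.0003 -0.0002]
[-1.59596268  0.66999781  3.40200678] [0.11003865 0.13045348 0.03925768] 0.5786509684970149 39.0856075566262
```

Request:
{"method": "step_arm", "body": {
  "series": [
    {"x":0,"y":0,"z":0.004,"ax":0,"ay":0,"az":0,"grip":1},
    {"x":0,"y":0,"z":0.008,"ax":0,"ay":0,"az":0,"grip":1},
    {"x":0,"y":0,"z":0.012,"ax":0,"ay":0,"az":0,"grip":1},
    {"x":0,"y":0,"z":0.014,"ax":0,"ay":0,"az":0,"grip":1},
    {"x":0,"y":0,"z":0.014,"ax":0,"ay":0,"az":0,"grip":1},
    {"x":0,"y":0,"z":0.014,"ax":0,"ay":0,"az":0,"grip":1}
  ]
}}

```text
time: 10.9
tool_pos: [0.4546, -0.2716, 0.1288]
tcp_rot: [3.113, 0.419, 0.0]
wrist_force: [-4.5, 2.5, 8.9]
width: 0.577
grip_force: 39.6
```

Run:
```python
from h import *
go((.4552,-.2718,.129),20); s=bot.read_state(); print(s['wrist_force'],s['torque'],s['width'],s['grip_force'])
```

```text
xyz [ 0.0011  0.0007 -0.0004] az -3.1559 yaw -74.68 pos [ 0.4546 -0.2716  0.1288] tilt [ 0.0004 -0.0003]
[-4.51076483  2.49731542  8.91236252] [0.35119894 0.4885157  0.03417841] 0.5768100584741498 39.645258737728
```

Request:
{"method": "step_arm", "body": {
  "series": [
    {"x":0,"y":0,"z":0.003,"ax":0,"ay":0,"az":0,"grip":1},
    {"x":0,"y":0,"z":0.004,"ax":0,"ay":0,"az":0,"grip":1},
    {"x":0,"y":0,"z":0.004,"ax":0,"ay":0,"az":-0.1,"grip":1},
    {"x":0,"y":0,"z":0.004,"ax":0,"ay":0,"az":-0.25,"grip":1},
    {"x":0,"y":0,"z":0.004,"ax":0,"ay":0,"az":-0.4,"grip":1},
    {"x":0,"y":0,"z":0.004,"ax":0,"ay":0,"az":-0.4,"grip":1}
  ]
}}

```text
time: 11.5
tool_pos: [0.4558, -0.2723, 0.1277]
tcp_rot: [3.05, 0.744, 0.004]
wrist_force: [-2.2, 1.3, 10.9]
width: 0.577
grip_force: 39.7
```

Run:
```python
from h import *
go((.4552,-.2718,.129),20); s=bot.read_state(); print(s['wrist_force'],s['torque'],s['width'],s['grip_force'])
```

```text
xyz [-0.0005 -0.0015 -0.0026] az -2.7526 yaw -62.58 pos [ 0.4558 -0.2723  0.1277] tilt [ 0.003  -0.0019]
[-2.21977751  1.34295881 10.90379363] [0.27014898 0.24897537 0.04755841] 0.5767179497396271 39.72758347168565
```

Request:
{"method": "step_arm", "body": {
  "series": [
    {"x":0,"y":0,"z":0,"ax":0,"ay":0,"az":-0.15,"grip":1},
    {"x":0,"y":0,"z":0,"ax":0,"ay":0,"az":-0.35,"grip":1},
    {"x":0,"y":0,"z":0,"ax":0,"ay":0,"az":-0.55,"grip":1},
    {"x":0,"y":0,"z":0,"ax":0,"ay":0,"az":-0.75,"grip":1},
    {"x":0,"y":0,"z":0,"ax":0,"ay":0,"az":-0.95,"grip":1},
    {"x":0,"y":0,"z":0,"ax":0,"ay":0,"az":-1,"grip":1}
  ]
}}

```text
time: 12.1
tool_pos: [0.4559, -0.2723, 0.1277]
tcp_rot: [2.752, 1.509, 0.003]
wrist_force: [-1.3, 2.2, 10.5]
width: 0.581
grip_force: 39.7
```

Request:
{"method": "step_arm", "body": {
  "series": [
    {"x":0,"y":0,"z":0,"ax":0,"ay":0,"az":-0.15,"grip":1},
    {"x":0,"y":0,"z":0,"ax":0,"ay":0,"az":-0.35,"grip":1},
    {"x":0,"y":0,"z":0,"ax":0,"ay":0,"az":-0.55,"grip":1},
    {"x":0,"y":0,"z":0,"ax":0,"ay":0,"az":-0.75,"grip":1},
    {"x":0,"y":0,"z":0,"ax":0,"ay":0,"az":-0.95,"grip":1},
    {"x":0,"y":0,"z":0,"ax":0,"ay":0,"az":-1,"grip":1}
  ]
}}

```text
time: 12.7
tool_pos: [0.4561, -0.2724, 0.1278]
tcp_rot: [2.267, 2.169, 0.002]
wrist_force: [-0.5, 1.6, 11.2]
width: 0.576
grip_force: 39.7
```

Request:
{"method": "step_arm", "body": {
  "series": [
    {"x":0,"y":0,"z":0,"ax":0,"ay":0,"az":-0.15,"grip":1},
    {"x":0,"y":0,"z":0,"ax":0,"ay":0,"az":-0.35,"grip":1},
    {"x":0,"y":0,"z":0,"ax":0,"ay":0,"az":-0.55,"grip":1},
    {"x":0,"y":0,"z":0,"ax":0,"ay":0,"az":-0.75,"grip":1},
    {"x":0,"y":0,"z":0,"ax":0,"ay":0,"az":-0.75,"grip":1},
    {"x":0,"y":0,"z":0,"ax":0,"ay":0,"az":-0.75,"grip":1}
  ]
}}

```text
time: 13.3
tool_pos: [0.4561, -0.2725, 0.1279]
tcp_rot: [1.803, 2.567, 0.0]
wrist_force: [0.3, 1.0, 10.6]
width: 0.578
grip_force: 39.7
```

Run:
```python
from h import *
go((.4552,-.2718,.2),20); s=bot.read_state(); print(s['wrist_force'],s['torque'],s['width'],s['grip_force'])
```

```text
xyz [ 0.0014 -0.0009 -0.1443] az -0.0054 yaw 19.84 pos [ 0.4561 -0.2725  0.1279] tilt [ 0.0037 -0.0023]
[ 0.28405476  0.98068398 10.60506068] [0.16667783 0.12947604 0.02086501] 0.5776071701756158 39.6964072342962
```

Request:
{"method": "step_arm", "body": {
  "series": [
    {"x":0,"y":0,"z":-0.01,"ax":0,"ay":0,"az":0,"grip":1},
    {"x":0,"y":0,"z":-0.02,"ax":0,"ay":0,"az":0,"grip":1},
    {"x":0,"y":0,"z":-0.03,"ax":0,"ay":0,"az":0,"grip":1},
    {"x":0,"y":0,"z":-0.04,"ax":0,"ay":0,"az":0,"grip":1},
    {"x":0,"y":0,"z":-0.04,"ax":0,"ay":0,"az":0,"grip":1}
  ]
}}

```text
time: 13.8
tool_pos: [0.4542, -0.2714, 0.1457]
tcp_rot: [-1.806, -2.57, 0.0]
wrist_force: [0.1, 0.4, 0.0]
width: 0.581
grip_force: 39.3
```

Run:
```python
from h import *
go((.4555,-.272,.2184),20); s=bot.read_state(); print(s['wrist_force'],s['torque'],s['width'],s['grip_force'])
```

```text
xyz [-0.0019  0.0021 -0.1453] az -0.006 yaw 19.82 pos [ 0.4542 -0.2714  0.1457] tilt [-0.0003  0.0001]
[0.09453869 0.44904306 0.01071958] [-0.05092419 -0.06241171  0.03117933] 0.5811563865048958 39.283760245889425
```

Request:
{"method": "step_arm", "body": {
  "series": [
    {"x":0,"y":0,"z":-0.03,"ax":0,"ay":0,"az":0,"grip":1},
    {"x":-0.001,"y":0.001,"z":-0.07,"ax":0,"ay":0,"az":0,"grip":1},
    {"x":-0.002,"y":0.002,"z":-0.11,"ax":0,"ay":0,"az":0,"grip":1},
    {"x":-0.002,"y":0.002,"z":-0.135,"ax":0,"ay":0,"az":0,"grip":1},
    {"x":-0.002,"y":0.002,"z":-0.145,"ax":0,"ay":0,"az":0,"grip":1},
    {"x":-0.002,"y":0.002,"z":-0.145,"ax":0,"ay":0,"az":0,"grip":1},
    {"x":-0.002,"y":0.002,"z":-0.145,"ax":0,"ay":0,"az":0,"grip":1},
    {"x":-0.002,"y":0.002,"z":-0.145,"ax":0,"ay":0,"az":0,"grip":1}
  ]
}}

```text
time: 14.6
tool_pos: [0.4549, -0.2716, 0.217]
tcp_rot: [-1.805, -2.569, 0.0]
wrist_force: [-0.1, -0.6, 0.4]
width: 0.575
grip_force: 39.4
```

Run:
```python
from h import *
go((.4555,-.272,.2184),20); s=bot.read_state(); print(s['wrist_force'],s['width'],s['grip_force'])
a=snap('scene');b=snap('top')
c=lambda d,u,v,w,h,k:cv2.resize(d['img'][v:v+h,u:u+w,::-1],(w*k,h*k),interpolation=cv2.INTER_CUBIC)
cv2.imwrite('pics/end.png',np.vstack([np.hstack([c(a,200,100,100,75,4),c(a,330,150,100,75,4)]),np.hstack([c(b,350,150,100,75,4),c(b,210,155,100,75,4)])]))
```

```text
xyz [-0.0011  0.0008 -0.0027] az -0.0059 yaw 19.82 pos [ 0.4549 -0.2716  0.217 ] tilt [-0.0019  0.0012]
[-0.11393666 -0.55924332  0.35887681] 0.5753776118812288 39.40710173919797
```

View pics/end.png

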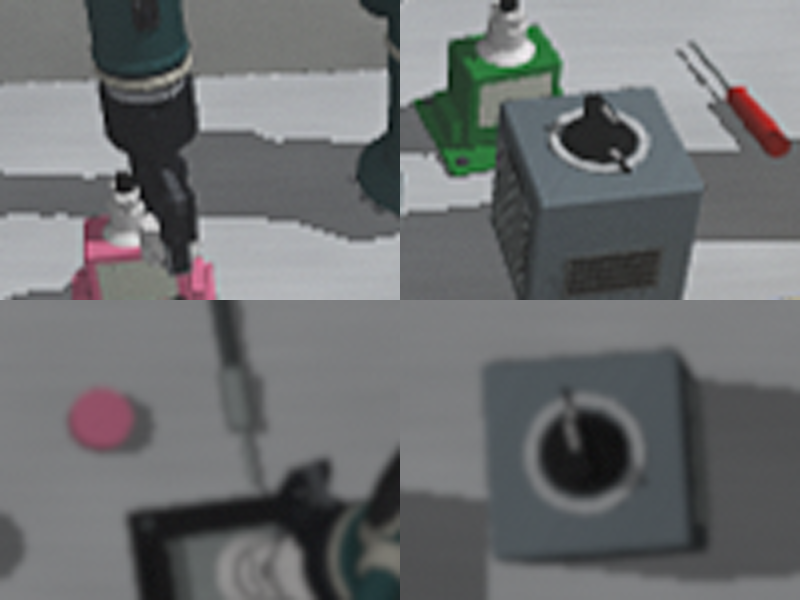

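The last picture shows the knob pointer still on its mark and the opened neck under the gripper. The fingers hold an object of cap width (opening 0.575, grip 39 N), and the cap is about 58 mm clear.

```bash
python3 -c "
from workcell import bot
print(bot.finish_job())"
```

```text
the job is handed in; nothing more can be done
None
```

I turned the knob onto its mark, then pressed, twisted and lifted off the safety cap, and handed the job in with the gripper holding the cap about 58 mm above the open neck (height worked out from the arm's position, cap not seen directly in the last pictures).

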